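# Sort the cabinet fittings into the tray

### The arm

A 6-joint arm with a two-finger parallel gripper is mounted at the origin on the work surface. World frame = base frame: x ahead of the robot, y to its left, z up, the work surface at z = 0. Lengths are in m, angles in degrees, forces in N, time in s.
With the tool pointing down it reaches from about 0.4 to 0.825 m from the base axis. Payload 7 kg.
Tool frame: the origin (TCP) lies midway between the tips of the shut fingers; the grasp point (between the pads) lies 19 mm behind it; z points along the fingers, y is the direction in which the jaws open and shut (so a half turn about z gives the same grasp; the last joint's range is limited). The gripper opens to 88 mm and grips with 3 to 60 N. Pads are 19 mm wide; open, the fingers measure 130 mm over their backs; the gripper's body (78 mm by 193 mm) begins 47 mm behind the grasp point.
Start: joints at [90.017, 20.546, 0.682, 0, -70.136, -16.507], TCP at [0.192, 0.647, 0.227] pointing down, gripper open.
Joint ranges: [-176.03, 176.03], [-82.01, 121.73], [-58.28, 71.71], [-173.87, 95.51], [-174.79, -0.11], [-173.66, 173.66]. Speed limits (degrees/s): [136.94, 136.94, 172.46, 180, 180, 180].

### API

Orientations are given as [roll, pitch, yaw] about the fixed x, y, z axes, in that order (R = Rz(yaw) Ry(pitch) Rx(roll)).
In Python, from plant import get_state, capture, get_calibration, close_job, boxes_of, cut_out gives the robot as it stands.
- The arm moves only by the tool apply_moves, never from a script. Its argument "commands" is a list of rows, each an object with "grip": the closure, from 0 (fully open) to 1 (shut); "slide": the shift along the tool's x, y, z in m, a list of three; "roll": the turn about the tool's z in degrees. In form: [{"grip": grip, "slide": [x, y, z], "roll": roll}, ...]. A call has 1 to 5 rows; each row is the pose to reach, as a shift and turn from the pose commanded when the call began, along the tool's axes at that moment; what a row does not reach only later rows make up. A row lasts 1/8 s, in which the tool goes at most 62.5 mm and 10.7 degrees, less where a joint would pass 70% of its speed; a pose out of reach is approached as far as the arm can. A call with a gripper value outside its range is refused whole. The fingers move at their own pace and stop on an object; "grip_force" is the grip in N (left out, the last holds). Time passes only in rows, so rows that repeat a pose let the fingers close. It gives the time, the measured TCP pose, the force and the opening at its end, in the units of the state.
- get_state(): the state, without advancing time (a new reading comes with each control period).
- capture(name): name is "scene" or "top" or "wrist"; returns (picture, depth): 400x640x3 uint8, red, green, blue; 400x640 float32, m along the optical axis (not along the pixel's ray), 0 where there is no reading.
- get_calibration(name): a dict with "mtx" (3x3 intrinsics, pixels), "R" (3x3) and "t" (3): a world point X has camera coordinates R X + t. Camera axes: x right, y down, z forward; pixel columns grow to the right and rows downward; lengths in m; the calibration is good to about 2 mm. A picture is of the moment at which its call begins: read the wrist's pose just before it. get_calibration takes no time and is no camera call; for the wrist camera it gives the pose at the moment of the call.
- close_job(): hands the job in, once; it reports no verdict.
Trained networks look in the newest picture that a camera, given by its name, has taken for a name from the list of things; names that differ only in an ending like _2 or _b are one class to them, and where a whole thing is asked for, a point or a joint stands for the part that bears it (a point fixed in the world has none). Each returns a list of dicts, best first, with "score" (0 to 1); they miss things now and then, are a little off and sometimes report something else, mostly with a low value. They report only what shows in the picture. A call takes as long as a camera call. They do not tell look-alikes from the thing itself.
- boxes_of(name, camera): "position" ([x, y, z] in m, in the coordinates of the camera as it stood for that picture, good to about 4 mm: the middle of the surface that is visible of it).
- cut_out(name, camera): "mask" (400x640 bool, what is visible of it).
The state is a dict: "time_s": time; "joints": joint angles; "qd": joint speeds; "joint_torque": joint torques, N m; "tcp_pos": TCP position; "eef_rot": TCP orientation; "contact_force": force on the tool from outside, world axes, zero at the start; "moment": the same for the moment, N m; "gripper_width": finger opening in m.
Only numpy, scipy, OpenCV 4.12 (cv2) and the standard library are available. Lean on these libraries where they do the work, as an engineer would, in place of code of your own. Each camera call takes 0.05 s, during which the arm holds its last target.

### The job

Gather the fittings for this cabinet from the bench into the sorting tray: both round knobs, the short bar pull and the hinge with the large cup, each set down the right way up, as it stands now, on the floor of the empty pocket of the bin that shows a sample just like it. Leave the look-alikes (the square knob, the long pull and the small-cup hinge) where they lie.

Things in the scene. Friction and masses are not known exactly. Their poses are not given: they have to be found in the camera images.
- knob_bin: fixed white bin, 1 of 3 alike side by side in a fixed tray; 152 x 104 mm, 4 mm walls, rims 30 mm above origin. Empty pocket 96 x 96 mm inside; beyond a cross wall, on +x, a 44 mm part with a fixed sample: a round knob, top 34 mm above origin. Origin: pocket centre, on the bin's underside, 6 mm above the bench; pocket floor 4 mm higher. x: pocket to sample, z up. Takes 2 knobs side by side in y.
- pull_bin: fixed white bin, 1 of 3 alike side by side in a fixed tray; 152 x 104 mm, 4 mm walls, rims 30 mm above origin. Empty pocket 96 x 96 mm inside; beyond a cross wall, on +x, a 44 mm part with a fixed sample: a short bar pull lying along y, top 36 mm above origin. Origin: pocket centre, on the bin's underside, 6 mm above the bench; pocket floor 4 mm higher. x: pocket to sample, z up.
- hinge_bin: fixed white bin, 1 of 3 alike side by side in a fixed tray; 152 x 104 mm, 4 mm walls, rims 30 mm above origin. Empty pocket 96 x 96 mm inside; beyond a cross wall, on +x, a 44 mm part with a fixed sample: a large-cup hinge lying along y, top 22 mm above origin. Origin: pocket centre, on the bin's underside, 6 mm above the bench; pocket floor 4 mm higher. x: pocket to sample, z up.
- round_knob_a: round steel cabinet knob, 32 mm in diameter at the head; stands upright on a 24 mm foot, 30 mm high; the head occupies the top 13 mm, below it a stem 18 mm thick. Origin: centre of the underside, z up. Loose, about 60 g.
- round_knob_b: a second round steel knob, the same as round_knob_a: 32 mm head; stands upright on a 24 mm foot, 30 mm high; the head occupies the top 13 mm, below it a stem 18 mm thick. Origin: centre of the underside, z up. Loose, about 60 g.
- square_knob: look-alike, to be left: steel knob with a square head, 32 x 32 mm; stands upright on a 24 mm foot, 30 mm high; the square head occupies the top 13 mm, below it a stem 18 mm thick. Origin: centre of the underside, z up. x and y run along the head's sides. Loose, about 60 g.
- short_pull: short steel bar pull (cabinet handle), 70 mm long overall, stands on its two feet, 32 mm high; the straight bar, 10 mm square in section, runs along the body's x at heights 22 to 32 mm; the feet at its ends are 14 mm wide across. Origin: at bench level under the bar's middle, z up. Loose, about 70 g.
- long_pull: look-alike, to be left: long steel bar pull of the same shape, 112 mm long overall, stands on its two feet, 32 mm high; the straight bar, 10 mm square in section, runs along the body's x at heights 22 to 32 mm; the feet at its ends are 14 mm wide across. Origin: at bench level under the bar's middle, z up. Loose, about 100 g.
- large_hinge: steel cabinet hinge with the large cup: arm 18 mm wide, 18 mm high along body x from x = -8 to +32 mm; at its -x end a round cup 40 mm in diameter, 12 mm high, centre x = -24 mm. Lies flat. Origin: underside, on the arm's centre line, z up. Grip across the arm at about x = +12 mm, clear of the cup. Loose, about 90 g.
- small_hinge: look-alike, to be left: steel cabinet hinge with the small cup: arm 18 mm wide, 18 mm high along body x from x = -8 to +32 mm; at its -x end a round cup 26 mm in diameter, 12 mm high, centre x = -17 mm. Lies flat. Origin: underside, on the arm's centre line, z up. Grip across the arm at about x = +12 mm, clear of the cup. Loose, about 80 g.
Things that resemble listed ones, but are neither listed nor needed, are in the scene too. Leave any red look-alike of the round_knob_b alone.

How it is judged (in metres and radians):
At the end, for the whole second after the job is handed in: Round knobs (centres within 36 mm of the pocket centre in bin x, y), short pull and large-cup hinge (origins within 45 mm) rest in their bins' pockets, origin -2 to 10 mm above the bin's, tilt under 0.15 rad, released, at rest; look-alikes moved under 30 mm, tilt under 0.15 rad, at rest (x of round_knob_a in the frame of knob_bin between -0.036 and 0.036 m and y of round_knob_a in the frame of knob_bin between -0.036 and 0.036 m and z of round_knob_a in the frame of knob_bin between -0.002 and 0.01 m and angle between each of round_knob_a, round_knob_b, short_pull, large_hinge, square_knob, long_pull, small_hinge's own z axis and vertical below 0.15 rad and linear speed of each of round_knob_a, round_knob_b, short_pull, large_hinge, square_knob, long_pull, small_hinge below 0.02 m/s and angular speed of each of round_knob_a, round_knob_b, short_pull, large_hinge below 0.2 rad/s and contact force between each of round_knob_a, round_knob_b, short_pull, large_hinge and the fingers below 0.05 N and x of round_knob_b in the frame of knob_bin between -0.036 and 0.036 m and y of round_knob_b in the frame of knob_bin between -0.036 and 0.036 m and z of round_knob_b in the frame of knob_bin between -0.002 and 0.01 m and x of short_pull in the frame of pull_bin between -0.045 and 0.045 m and y of short_pull in the frame of pull_bin between -0.045 and 0.045 m and z of short_pull in the frame of pull_bin between -0.002 and 0.01 m and x of large_hinge in the frame of hinge_bin between -0.045 and 0.045 m and y of large_hinge in the frame of hinge_bin between -0.045 and 0.045 m and z of large_hinge in the frame of hinge_bin between -0.002 and 0.01 m and distance of each of square_knob, long_pull, small_hinge from where it was at the start of the episode below 0.03 m); the robot touches nothing.
It fails at once if a look-alike (square knob, long pull or small-cup hinge) is moved by more than 40 mm (distance of any of square_knob, long_pull, small_hinge from where it was at the start of the episode above 0.04 m).
It also fails if it takes over 90 s, if anything falls off the work surface, if the arm or the gripper's body presses on something with over 40 N, if the wrist force passes 120 N, or if a joint passes its speed limit or range.

## Working session

There is one attempt and no reset: what is moved stays moved. The work goes in short steps, Python scripts to look and compute and a tool call to move; the robot and the scene stay as the last step left them, time stands still between calls to the robot, and variables do not carry over. Pictures are saved under pics/ and viewed, and the job is handed in when it is done.

Besides the shell and the picture viewer there is one more tool, called after "Emit:" as a command line: name --argument value ..., lists and objects as JSON in quotes. apply_moves: Moves the arm, as the interface text tells. Its arguments: {"type":"object","properties":{"commands":{"type":"array"},"grip_force":{"type":"number"}},"required":["commands"]}

```bash
ls; mkdir -p pics; python3 - <<'E'
from plant import *
import cv2,numpy as np
print(get_state())
for n in ["scene","top"]:
    p,d=capture(n); cv2.imwrite(f"pics/{n}0.png",p[:,:,::-1]); np.savez(f"{n}0.npz",p=p,d=d)
    print(n,get_calibration(n))
E
```

```text
pics
{'time_s': 0.0, 'joints': array([ 9.00166261e+01,  2.05878220e+01,  6.33976073e-01, -2.03515922e-02,
       -7.01347930e+01, -1.65054898e+01]), 'qd': array([ 0.02844724,  0.0151771 ,  0.09332137, -0.06193213, -0.01493291,
       -0.03201745]), 'joint_torque': array([-1.24635430e-03, -5.82716024e+01,  2.93052703e+01,  6.99711710e+00,
        6.86164465e-03, -1.74298307e-04]), 'tcp_pos': array([0.19148603, 0.64676483, 0.22566427]), 'eef_rot': array([ 1.79909578e+02, -6.84172585e-03, -1.64957888e+01]), 'contact_force': array([-0.21640001, -0.49909288, -0.05636494]), 'moment': array([0.00805827, 0.02952247, 0.01373142]), 'gripper_width': 0.0875842209340928}
scene {'mtx': array([[410.5850218 ,   0.        , 326.65387631],
       [  0.        , 410.5850218 , 201.3706466 ],
       [  0.        ,   0.        ,   1.        ]]), 'R': array([[ 0.45228654,  0.89168947, -0.01807713],
       [ 0.64595873, -0.34148692, -0.68273275],
       [-0.61495871,  0.29711375, -0.73044453]]), 't': array([-0.26681269, -0.32640251,  1.32661087])}
top {'mtx': array([[384.64940074,   0.        , 314.22823406],
       [  0.        , 384.64940074, 198.81695413],
       [  0.        ,   0.        ,   1.        ]]), 'R': array([[-0.00251949, -0.99991109, -0.01309479],
       [-0.98593587,  0.00467207, -0.16705878],
       [ 0.1671051 ,  0.01248972, -0.98585998]]), 't': array([-0.00429851,  0.5919251 ,  0.83202697])}
```

View pics/scene0.png

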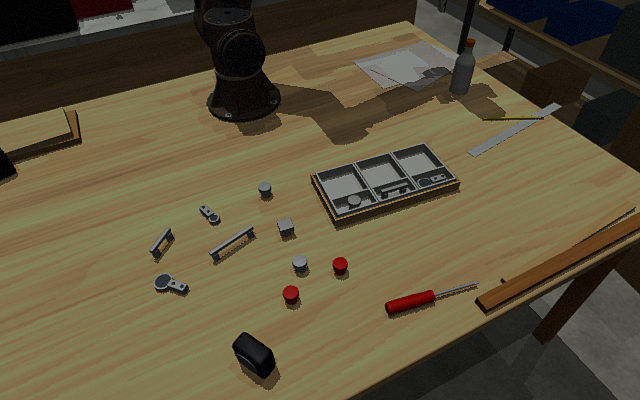

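View pics/top0.png

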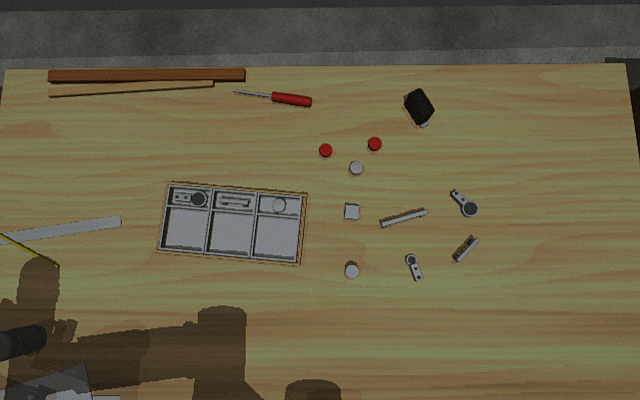

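```bash
cat > h.py <<'E'
from plant import *
import cv2,numpy as np
def cloud(d,cal,mask=None):
    m=(d>0) if mask is None else (mask&(d>0))
    v,u=np.nonzero(m); z=d[v,u]
    K=cal["mtx"]; c=np.c_[(u-K[0,2])*z/K[0,0],(v-K[1,2])*z/K[1,1],z]
    return (c-cal["t"])@cal["R"], u, v   # R^T (c-t)
def toworld(c,cal): return cal["R"].T@(np.asarray(c)-cal["t"])
def pix(X,cal):
    c=cal["R"]@np.asarray(X)+cal["t"]; p=cal["mtx"]@c; return p[:2]/p[2]
E
python3 - <<'E'
from h import *
n="top"; cal=get_calibration(n)
p,d=capture(n)
for name in ["round_knob_a","square_knob","short_pull","long_pull","large_hinge","small_hinge","knob_bin","pull_bin","hinge_bin"]:
    for r in cut_out(name,n):
        W,u,v=cloud(d,cal,r["mask"])
        if len(W)<5: continue
        print(name,round(r["score"],2),"px",u.mean().round(),v.mean().round(),len(u),"W",np.median(W,0).round(4),"zr",np.percentile(W[:,2],[2,50,95]).round(3))
cv2.imwrite("pics/top_crop.png",cv2.resize(p[120:300,310:500,::-1],None,fx=4,fy=4,interpolation=cv2.INTER_CUBIC)[:600])
cv2.imwrite("pics/top_tray.png",cv2.resize(p[170:280,145:320,::-1],None,fx=4,fy=4,interpolation=cv2.INTER_CUBIC))
E
```

```text
round_knob_a 0.73 px 414.0 267.0 277 W [ 0.4372 -0.2364  0.0156] zr [-0.001  0.016  0.021]
round_knob_a 0.52 px 352.0 271.0 157 W [ 0.4287 -0.0913  0.0304] zr [0.023 0.03  0.033]
square_knob 0.75 px 352.0 212.0 193 W [ 0.5638 -0.0938  0.0306] zr [0.022 0.031 0.034]
square_knob 0.47 px 356.0 167.0 118 W [ 0.6708 -0.1055  0.031 ] zr [0.027 0.031 0.033]
square_knob 0.44 px 351.0 271.0 168 W [ 0.4287 -0.0905  0.0301] zr [0.    0.03  0.033]
short_pull 0.46 px 467.0 249.0 190 W [ 0.4781 -0.3567  0.0315] zr [0.001 0.031 0.035]
long_pull 0.64 px 405.0 217.0 220 W [ 0.551  -0.2148  0.0323] zr [0.02  0.032 0.035]
large_hinge 0.93 px 466.0 204.0 378 W [ 0.5827 -0.3643  0.0141] zr [0.002 0.014 0.021]
small_hinge 0.7 px 414.0 266.0 226 W [ 0.4395 -0.2352  0.0163] zr [0.009 0.016 0.021]
knob_bin 0.75 px 277.0 227.0 2936 W [0.5311 0.0824 0.0113] zr [0.007 0.011 0.039]
pull_bin 0.89 px 231.0 222.0 2944 W [0.5414 0.1908 0.0114] zr [0.008 0.011 0.039]
hinge_bin 0.79 px 186.0 218.0 2899 W [0.5532 0.2989 0.0119] zr [0.008 0.012 0.037]
```

View pics/top_crop.png

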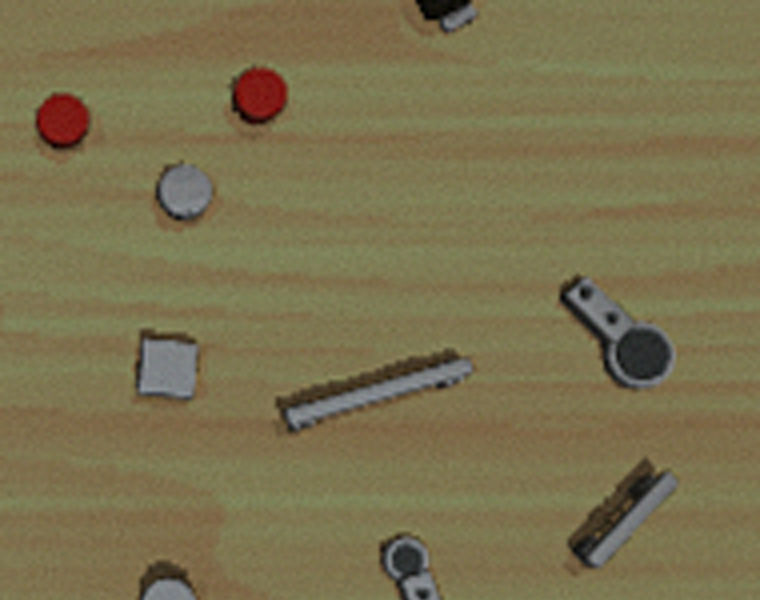

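View pics/top_tray.png

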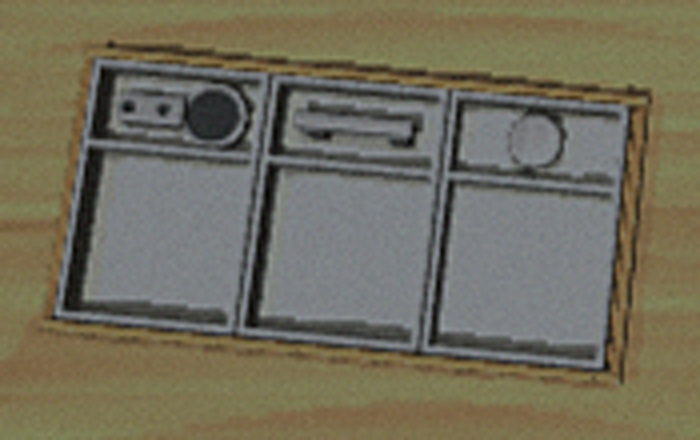

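```bash
cat > m.py <<'E'
from h import *
def meas(n,p,d,cal,show=True):
    W,u,v=cloud(d,cal)
    out={}
    def near(c,r,lo,hi):
        m=(np.hypot(W[:,0]-c[0],W[:,1]-c[1])<r)&(W[:,2]>lo)&(W[:,2]<hi); return W[m]
    for k,c in dict(knobA=(.671,-.105),knobB=(.428,-.091),sq=(.564,-.094)).items():
        P=near(c,.028,.026,.036); (cx,cy),(w,h),a=cv2.minAreaRect(P[:,:2].astype(np.float32)*1000)
        ci,r=cv2.minEnclosingCircle(P[:,:2].astype(np.float32)*1000)
        print(n,k,len(P),"mean",P[:,:2].mean(0).round(4),"circ",np.round(ci,1),round(r,1),"rect",round(cx,1),round(cy,1),round(w,1),round(h,1),"z",np.median(P[:,2]).round(4))
    for k,c,r in [("short",(.478,-.357),.045),("long",(.551,-.215),.065)]:
        P=near(c,r,.027,.037); (cx,cy),(w,h),a=cv2.minAreaRect(P[:,:2].astype(np.float32)*1000)
        q=P[:,:2]-P[:,:2].mean(0); ev=np.linalg.svd(q,full_matrices=False)[2][0]
        print(n,k,len(P),"mean",P[:,:2].mean(0).round(4),"rect",round(cx,1),round(cy,1),round(w,1),round(h,1),"yaw",np.degrees(np.arctan2(ev[1],ev[0])).round(1),"z",np.median(P[:,2]).round(4))
    for k,c,r in [("lhinge",(.583,-.364),.065),("shinge",(.438,-.236),.06)]:
        P=near(c,r,.007,.025); A=P[P[:,2]>.0155]; C=P[P[:,2]<.0145]
        q=A[:,:2]-A[:,:2].mean(0); ev=np.linalg.svd(q,full_matrices=False)[2][0]
        if ev@(A[:,:2].mean(0)-P[:,:2].mean(0))<0: ev=-ev
        am=A[:,:2].mean(0); (cx,cy),(w,h),a=cv2.minAreaRect(A[:,:2].astype(np.float32)*1000)
        print(n,k,len(A),len(C),"arm mean(x=+12)",am.round(4),"rect",round(cx,1),round(cy,1),round(w,1),round(h,1),"cup",C[:,:2].mean(0).round(4),"yaw pca",np.degrees(np.arctan2(ev[1],ev[0])).round(1),"arm-cup",np.degrees(np.arctan2(*(am-C[:,:2].mean(0))[::-1])).round(1))
    P=near((.55,.19),.22,.030,.0385)
    r=cv2.minAreaRect(P[:,:2].astype(np.float32)*1000); print(n,"rim",len(P),np.round(r[0],1),np.round(r[1],1),round(r[2],2), np.percentile(P[:,2],[10,50,90]).round(4))
    print(np.round(cv2.boxPoints(r),1).tolist())
    B=near((.5,-.15),.02,-.02,.02); print(n,"bench z",np.median(B[:,2]).round(4))
    return W
E
python3 - <<'E'
from m import *
for n in ["top","scene"]:
    p,d=capture(n); meas(n,p,d,get_calibration(n))
E
```

```text
top knobA 136 mean [ 0.6713 -0.1054] circ [ 671.5 -105.7] 15.6 rect 671.1 -105.6 30.1 28.8 z 0.0306
top knobB 150 mean [ 0.4292 -0.0912] circ [429.3 -91.2] 15.4 rect 429.8 -90.6 29.5 29.1 z 0.0304
top sq 190 mean [ 0.565  -0.0936] circ [565.  -93.1] 21.4 rect 565.3 -93.6 31.8 32.0 z 0.0304
top short 148 mean [ 0.4766 -0.3547] rect 476.6 -355.4 10.1 68.6 yaw 134.6 z 0.0324
top long 212 mean [ 0.5508 -0.2154] rect 550.9 -215.4 10.0 111.3 yaw -74.0 z 0.0323
top lhinge 151 196 arm mean(x=+12) [ 0.5971 -0.3533] rect 591.9 -363.0 68.1 31.0 cup [ 0.5755 -0.3726] yaw pca 40.3 arm-cup 41.8
top shinge 140 90 arm mean(x=+12) [ 0.4282 -0.2398] rect 436.1 -237.7 58.6 18.9 cup [ 0.4517 -0.2305] yaw pca -162.5 arm-cup -158.3
top rim 1748 [540.9 186.5] [333.8 167. ] 84.48 [0.031  0.0357 0.0377]
[[441.70001220703125, 28.399999618530273], [607.9000244140625, 12.300000190734863], [640.0, 344.6000061035156], [473.79998779296875, 360.70001220703125]]
top bench z 0.0006
scene knobA 152 mean [ 0.6727 -0.1059] circ [ 672.  -105.3] 16.3 rect 671.7 -105.9 29.6 30.9 z 0.029
scene knobB 96 mean [ 0.4299 -0.0914] circ [428.5 -91.9] 16.7 rect 429.1 -91.5 30.4 32.0 z 0.029
scene sq 163 mean [ 0.5664 -0.094 ] circ [563.7 -93.2] 22.7 rect 564.6 -93.6 31.7 34.8 z 0.029
scene short 136 mean [ 0.4789 -0.3565] rect 477.3 -355.5 12.2 69.9 yaw -45.6 z 0.0308
scene long 221 mean [ 0.5525 -0.2167] rect 551.6 -215.5 13.0 110.2 yaw 106.0 z 0.0308
scene lhinge 134 266 arm mean(x=+12) [ 0.6027 -0.35  ] rect 601.7 -350.7 39.8 18.1 cup [ 0.58   -0.3725] yaw pca 44.0 arm-cup 44.8
scene shinge 87 99 arm mean(x=+12) [ 0.4288 -0.2405] rect 428.0 -240.8 41.2 17.2 cup [ 0.4509 -0.2345] yaw pca -161.6 arm-cup -164.8
scene rim 1616 [543.7 187.5] [328.4 164.2] 84.93 [0.0312 0.0345 0.0367]
[[447.3999938964844, 31.200000762939453], [611.0, 16.700000762939453], [640.0, 343.79998779296875], [476.3999938964844, 358.29998779296875]]
scene bench z -0.0003
```

```bash
cat > t.py <<'E'
from h import *
for n in ["top","scene"]:
    p,d=capture(n); cal=get_calibration(n); W,u,v=cloud(d,cal)
    a=np.radians(-5.3); R=np.array([[np.cos(a),-np.sin(a)],[np.sin(a),np.cos(a)]])
    Q=(W[:,:2]-[.542,.187])@R  # into tray frame
    z=W[:,2]; ins=(abs(Q[:,0])<.1)&(abs(Q[:,1])<.2)
    F=ins&(z>.028)&(z<.041)
    hx=np.histogram(Q[F&(abs(Q[:,1])<.16),0],bins=np.arange(-.09,.09,.002)); hy=np.histogram(Q[F&(Q[:,0]<.02)&(Q[:,0]>-.065),1],bins=np.arange(-.18,.18,.002))
    print(n,"x",[(round(b*1000+1),int(c)) for b,c in zip(hx[1],hx[0]) if c>15])
    print(n,"y",[(round(b*1000+1),int(c)) for b,c in zip(hy[1],hy[0]) if c>12])
    # slope of cross wall & front wall
    for lo,hi in [(-.09,-.06),(.01,.04)]:
        m=F&(Q[:,0]>lo)&(Q[:,0]<hi)&(z>.031)&(abs(Q[:,1])<.155)
        print(n,"slope deg",np.degrees(np.polyfit(Q[m,1],Q[m,0],1)[0]).round(2),"x0",np.median(Q[m,0]).round(4))
E
python3 t.py
```

```text
top x [(-85, 31), (-83, 73), (-81, 81), (-79, 23), (-77, 63), (-75, 125), (-73, 64), (-31, 16), (1, 16), (17, 16), (23, 110), (25, 122), (27, 60), (37, 16), (39, 22), (41, 34), (43, 37), (45, 46), (47, 38), (49, 33), (51, 38), (53, 34), (55, 28), (57, 22), (63, 16), (71, 131), (73, 112), (75, 56), (77, 41), (79, 80), (81, 74), (83, 19)]
top y [(-167, 23), (-165, 19), (-163, 19), (-157, 38), (-155, 31), (-57, 49), (-55, 30), (-53, 15), (-51, 42), (-49, 32), (47, 18), (49, 49), (51, 28), (53, 24), (55, 47), (57, 30), (153, 25), (155, 59), (157, 25), (163, 19), (165, 20)]
top slope deg 0.29 x0 -0.0746
top slope deg -0.17 x0 0.0248
scene x [(-77, 52), (-75, 105), (-73, 135), (-71, 34), (21, 22), (23, 61), (25, 134), (27, 138), (29, 24), (37, 21), (41, 20), (43, 22), (45, 31), (47, 33), (49, 25), (51, 46), (53, 69), (55, 39), (57, 19), (59, 32), (63, 28), (69, 23), (71, 72), (73, 147), (75, 155), (79, 24), (81, 30), (83, 19)]
scene y [(-157, 34), (-155, 20), (-57, 40), (-55, 16), (-51, 24), (-49, 19), (47, 14), (49, 42), (51, 16), (55, 27), (57, 13), (153, 24), (155, 36), (157, 14)]
scene slope deg 0.16 x0 -0.0738
scene slope deg -0.17 x0 0.0256
```

```bash
cat > go.py <<'E'
import sys
from h import *
x,y,z,yaw=map(float,sys.argv[1:5])
s=get_state(); p=s["tcp_pos"]; w=s["eef_rot"][2]; a=np.radians(w)
d=np.array([x,y,z])-p; dy=(yaw-w+180)%360-180
print("t",round(s["time_s"],2),"tcp",p.round(4),"rot",s["eef_rot"].round(2),"w",round(s["gripper_width"],4),"j",s["joints"].round(1))
print("slide",round(d[0]*np.cos(a)+d[1]*np.sin(a),4),round(d[0]*np.sin(a)-d[1]*np.cos(a),4),round(-d[2],4),"roll",round(-dy,1),"dist",np.linalg.norm(d).round(3))
E
python3 go.py .6713 -.1055 .12 -95.3
```

```text
t 0.8 tcp [0.1916 0.6472 0.2266] rot [180.     0.   -16.49] w 0.0877 j [ 90.   20.5   0.7  -0.  -70.1 -16.5]
slide 0.6736 0.5856 0.1066 roll 78.8 dist 0.899
```

Emit:
apply_moves --commands '[{"grip": 0, "slide": [0.674, 0.586, 0.107], "roll": 78.8}, {"grip": 0, "slide": [0.674, 0.586, 0.107], "roll": 78.8}, {"grip": 0, "slide": [0.674, 0.586, 0.107], "roll": 78.8}, {"grip": 0, "slide": [0.674, 0.586, 0.107], "roll": 78.8}, {"grip": 0, "slide": [0.674, 0.586, 0.107], "roll": 78.8}]' --grip_force 25

```text
time_s: 1.42
tcp_pos: [0.3591, 0.3839, 0.1896]
eef_rot: [-180.0, 0.0, -70.5]
contact_force: [0.7, 1.1, -0.0]
gripper_width: 0.0878
```

```bash
python3 go.py .6713 -.1055 .12 -95.3
```

```text
t 1.43 tcp [0.3591 0.3839 0.1896] rot [-1.7996e+02  4.0000e-02 -7.0530e+01] w 0.0878 j [ 68.3   8.1 -21.2   0.  -60.7 -48.8]
slide 0.5655 -0.1312 0.0696 roll 24.8 dist 0.585
```

Emit:
apply_moves --commands '[{"grip": 0, "slide": [0.5655, -0.1312, 0.07], "roll": 24.8}, {"grip": 0, "slide": [0.5655, -0.1312, 0.07], "roll": 24.8}, {"grip": 0, "slide": [0.5655, -0.1312, 0.07], "roll": 24.8}, {"grip": 0, "slide": [0.5655, -0.1312, 0.07], "roll": 24.8}, {"grip": 0, "slide": [0.5655, -0.1312, 0.07], "roll": 24.8}]'

```text
time_s: 2.05
tcp_pos: [0.5278, 0.1233, 0.1523]
eef_rot: [-179.9, 0.0, -95.0]
contact_force: [1.4, 0.8, 0.6]
gripper_width: 0.0881
```

```bash
python3 go.py .6713 -.1055 .11 -95.3
```

```text
t 2.05 tcp [0.5278 0.1233 0.1523] rot [-1.7994e+02  4.0000e-02 -9.4980e+01] w 0.0881 j [ 33.9  11.6 -22.2   0.  -56.1 -38.9]
slide 0.2155 -0.1629 0.0423 roll 0.3 dist 0.273
```

Emit:
apply_moves --commands '[{"grip": 0.2, "slide": [0.2155, -0.1629, 0.042], "roll": 0.3}, {"grip": 0.2, "slide": [0.2155, -0.1629, 0.042], "roll": 0.3}, {"grip": 0.2, "slide": [0.2155, -0.1629, 0.042], "roll": 0.3}, {"grip": 0.2, "slide": [0.2155, -0.1629, 0.042], "roll": 0.3}, {"grip": 0.2, "slide": [0.2155, -0.1629, 0.042], "roll": 0.3}]'

```text
time_s: 2.68
tcp_pos: [0.6709, -0.1071, 0.1086]
eef_rot: [179.9, -0.0, -95.5]
contact_force: [0.0, 0.8, -0.1]
gripper_width: 0.0702
```

```bash
python3 go.py .6713 -.1055 .005 -95.3; python3 - <<'E'
from h import *
c=get_calibration("wrist"); p,d=capture("wrist"); cv2.imwrite("pics/w1.png",p[:,:,::-1])
W,u,v=cloud(d,c); m=(np.hypot(W[:,0]-.671,W[:,1]+.105)<.03)&(W[:,2]>.024)&(W[:,2]<.036)
print(m.sum(),W[m].mean(0).round(4),np.round(cv2.minEnclosingCircle(W[m,:2].astype(np.float32)*1000)[0],1), u[m].mean(),v[m].mean())
E
```

```text
t 2.67 tcp [ 0.6709 -0.1071  0.1086] rot [ 1.7993e+02 -3.0000e-02 -9.5470e+01] w 0.0702 j [  7.3  26.   -7.1   0.  -57.  -12.8]
slide -0.0017 -0.0003 0.1036 roll -0.2 dist 0.104
1177 [ 0.672  -0.1064  0.0299] [ 672.1 -105.6] 320.18861512319455 205.32285471537807
```

View pics/w1.png

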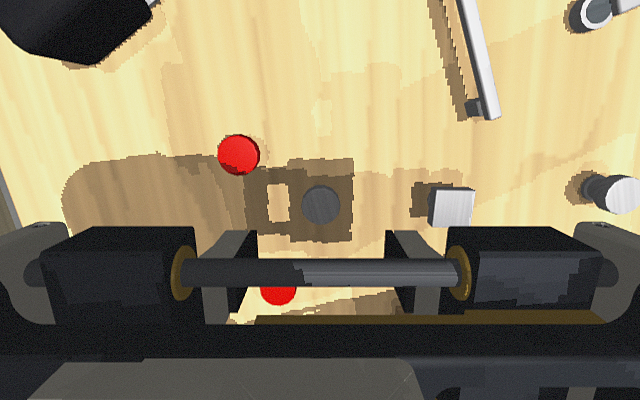

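Emit:
apply_moves --commands '[{"grip": 0.2, "slide": [-0.001, 0.001, 0.06], "roll": 0}, {"grip": 0.2, "slide": [-0.001, 0.001, 0.104], "roll": 0}, {"grip": 0.2, "slide": [-0.001, 0.001, 0.104], "roll": 0}, {"grip": 0.9, "slide": [-0.001, 0.001, 0.104], "roll": 0}, {"grip": 0.9, "slide": [-0.001, 0.001, 0.104], "roll": 0}]'

```text
time_s: 3.35
tcp_pos: [0.6698, -0.1025, 0.0073]
eef_rot: [-179.9, 0.0, -95.3]
contact_force: [-0.0, 0.5, 0.0]
gripper_width: 0.0556
```

Emit:
apply_moves --commands '[{"grip": 0.9, "slide": [0, 0, 0], "roll": 0}, {"grip": 0.9, "slide": [0, 0, 0], "roll": 0}]'

```text
time_s: 3.6
tcp_pos: [0.6694, -0.1029, 0.0066]
eef_rot: [-180.0, 0.0, -95.3]
contact_force: [0.9, -0.4, 0.1]
gripper_width: 0.0357
```

```bash
python3 go.py .5056 .0599 .10 -95.3
```

```text
t 3.6 tcp [ 0.6694 -0.1029  0.0066] rot [-1.7995e+02  1.0000e-02 -9.5310e+01] w 0.0357 j [  7.7  31.9 -12.5  -0.  -45.5 -13. ]
slide -0.1469 0.1782 -0.0934 roll -0.0 dist 0.249
```

Emit:
apply_moves --commands '[{"grip": 0.9, "slide": [0, 0, 0], "roll": 0}, {"grip": 0.9, "slide": [0, 0, 0], "roll": 0}, {"grip": 0.9, "slide": [0, 0, -0.03], "roll": 0}, {"grip": 0.9, "slide": [0, 0, -0.09], "roll": 0}]'

```text
time_s: 4.1
tcp_pos: [0.6669, -0.103, 0.0936]
eef_rot: [179.6, -0.0, -95.3]
contact_force: [1.1, 0.7, -0.3]
gripper_width: 0.0317
```

```bash
python3 go.py .5056 .0599 .10 -95.3
```

```text
t 4.1 tcp [ 0.6669 -0.103   0.0936] rot [ 1.7961e+02 -5.0000e-02 -9.5340e+01] w 0.0317 j [  7.7  26.6  -8.3  -0.  -55.5 -13. ]
slide -0.1472 0.1757 -0.0064 roll -0.0 dist 0.229
```

Emit:
apply_moves --commands '[{"grip": 0.9, "slide": [-0.15, 0.176, -0.006], "roll": 0}, {"grip": 0.9, "slide": [-0.15, 0.176, -0.006], "roll": 0}, {"grip": 0.9, "slide": [-0.15, 0.176, -0.006], "roll": 0}, {"grip": 0.9, "slide": [-0.15, 0.176, -0.006], "roll": 0}, {"grip": 0.9, "slide": [-0.15, 0.176, -0.006], "roll": 0}]'

```text
time_s: 4.72
tcp_pos: [0.506, 0.0643, 0.1024]
eef_rot: [180.0, 0.0, -95.1]
contact_force: [0.0, -0.6, 0.3]
gripper_width: 0.0313
```

Emit:
apply_moves --commands '[{"grip": 0.9, "slide": [0, 0, 0], "roll": 0}, {"grip": 0.9, "slide": [0, 0, 0], "roll": 0}]'

```text
time_s: 4.97
tcp_pos: [0.5084, 0.0622, 0.1018]
eef_rot: [180.0, -0.0, -95.4]
contact_force: [0.3, 0.2, -0.7]
gripper_width: 0.0311
```

```bash
python3 go.py .5056 .063 .0175 -95.3
python3 - <<'E'
from h import *
c=get_calibration("wrist"); p,d=capture("wrist"); cv2.imwrite("pics/w2.png",p[:,:,::-1])
p,d=capture("top"); cv2.imwrite("pics/t2.png",cv2.resize(p[150:300,150:350,::-1],None,fx=4,fy=4))
E
```

```text
t 4.97 tcp [0.5084 0.0622 0.1018] rot [ 1.7999e+02 -1.0000e-02 -9.5360e+01] w 0.0311 j [ 29.   12.2 -29.2   0.  -48.6 -34.3]
slide -0.0005 0.0028 0.0843 roll -0.1 dist 0.084
```

View pics/w2.png

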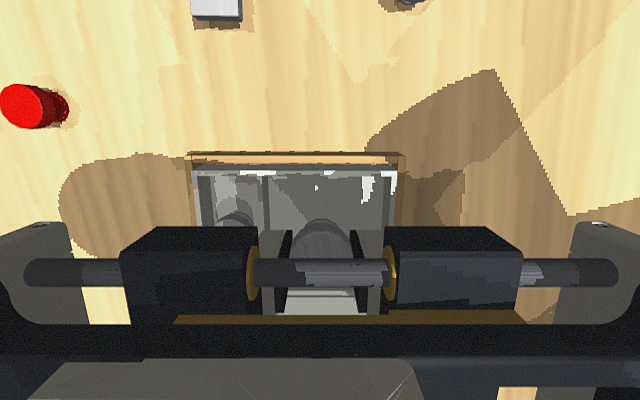

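View pics/t2.png

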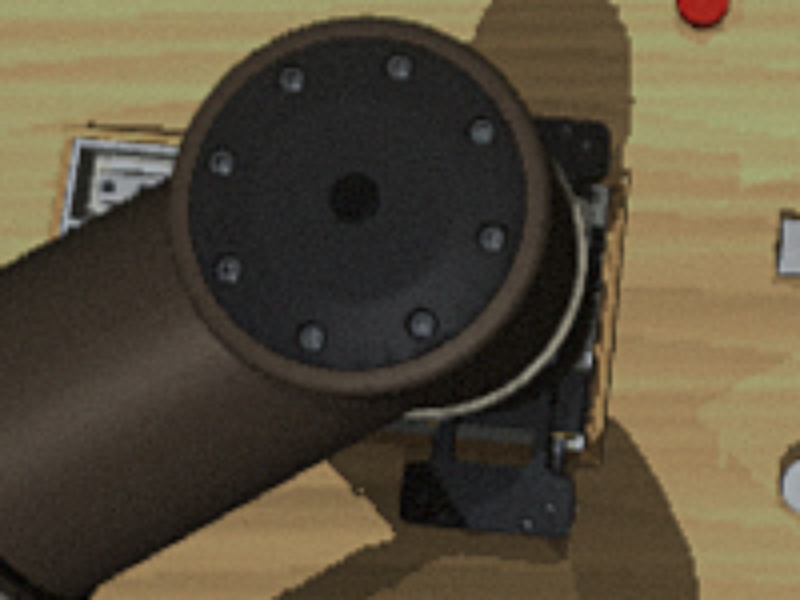

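Emit:
apply_moves --commands '[{"grip": 0.9, "slide": [-0.0005, 0.003, 0.045], "roll": 0}, {"grip": 0.9, "slide": [-0.0005, 0.003, 0.07], "roll": 0}, {"grip": 0.9, "slide": [-0.0005, 0.003, 0.08], "roll": 0}, {"grip": 0.9, "slide": [-0.0005, 0.003, 0.0845], "roll": 0}, {"grip": 0.9, "slide": [-0.0005, 0.003, 0.0845], "roll": 0}]'

```text
time_s: 5.7
tcp_pos: [0.5054, 0.0636, 0.0179]
eef_rot: [-180.0, 0.0, -95.3]
contact_force: [-0.1, -0.1, -0.8]
gripper_width: 0.0311
```

```bash
python3 go.py .5056 .063 .0168 -95.3
```

```text
t 5.7 tcp [0.5054 0.0636 0.0179] rot [-1.7997e+02  1.0000e-02 -9.5320e+01] w 0.0311 j [ 29.3  18.9 -34.4   0.  -36.6 -34.6]
slide 0.0006 -0.0002 0.0011 roll -0.0 dist 0.001
```

Emit:
apply_moves --commands '[{"grip": 0.9, "slide": [0, 0, 0.001], "roll": 0}, {"grip": 0.5, "slide": [0, 0, 0.001], "roll": 0}, {"grip": 0.5, "slide": [0, 0, 0.001], "roll": 0}, {"grip": 0.5, "slide": [0, 0, -0.03], "roll": 0}, {"grip": 0.5, "slide": [0, 0, -0.08], "roll": 0}]'

```text
time_s: 6.32
tcp_pos: [0.5038, 0.063, 0.0973]
eef_rot: [179.8, -0.1, -95.3]
contact_force: [1.9, 1.5, -0.5]
gripper_width: 0.0438
```

```bash
python3 go.py .429 -.091 .10 -95.3
```

```text
t 6.33 tcp [0.5038 0.063  0.0973] rot [ 1.7982e+02 -1.1000e-01 -9.5310e+01] w 0.0438 j [ 29.3  12.3 -29.9  -0.  -48.  -34.6]
slide 0.1603 0.0602 -0.0027 roll -0.0 dist 0.171
```

Emit:
apply_moves --commands '[{"grip": 0.2, "slide": [0.16, 0.06, 0.0], "roll": 0}, {"grip": 0.2, "slide": [0.16, 0.06, 0.0], "roll": 0}, {"grip": 0.2, "slide": [0.16, 0.06, 0.0], "roll": 0}, {"grip": 0.2, "slide": [0.16, 0.06, 0.0], "roll": 0}, {"grip": 0.2, "slide": [0.16, 0.06, 0.0], "roll": 0}]'

```text
time_s: 6.95
tcp_pos: [0.4309, -0.0902, 0.0979]
eef_rot: [-179.9, 0.0, -95.3]
contact_force: [0.7, 0.0, -0.7]
gripper_width: 0.0698
```

```bash
python3 go.py .429 -.0912 .006 -95.3; python3 - <<'E'
from h import *
c=get_calibration("wrist"); p,d=capture("wrist"); cv2.imwrite("pics/w3.png",p[:,:,::-1])
W,u,v=cloud(d,c); m=(np.hypot(W[:,0]-.429,W[:,1]+.091)<.03)&(W[:,2]>.024)&(W[:,2]<.036)
print(m.sum(),W[m].mean(0).round(4),np.round(cv2.minEnclosingCircle(W[m,:2].astype(np.float32)*1000)[0],1), u[m].mean(),v[m].mean())
c=get_calibration("top"); p,d=capture("top"); cv2.imwrite("pics/t3.png",cv2.resize(p[150:300,150:350,::-1],None,fx=4,fy=4))
W,u,v=cloud(d,c); m=(np.hypot(W[:,0]-.507,W[:,1]-.065)<.04)&(W[:,2]>.036)&(W[:,2]<.046)
print(m.sum(),W[m].mean(0).round(4))
E
```

```text
t 6.95 tcp [ 0.4309 -0.0902  0.0979] rot [-1.7993e+02  1.0000e-02 -9.5340e+01] w 0.0698 j [ 14.    5.9 -38.    0.  -46.1 -19.4]
slide 0.0011 0.0018 0.0919 roll -0.0 dist 0.092
1280 [ 0.4292 -0.092   0.0299] [429.3 -91. ] 323.7453125 205.88984375
172 [0.505  0.0563 0.04  ]
```

View pics/w3.png

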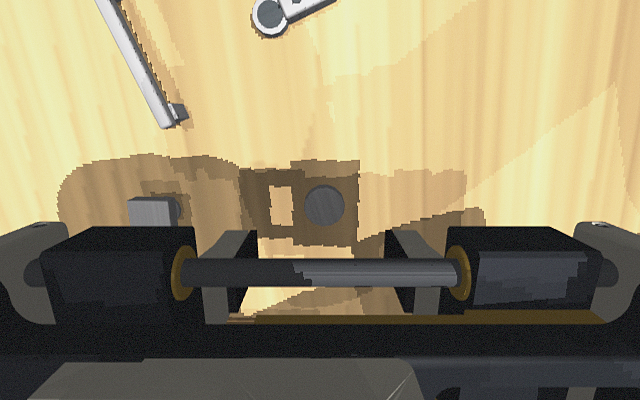

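View pics/t3.png

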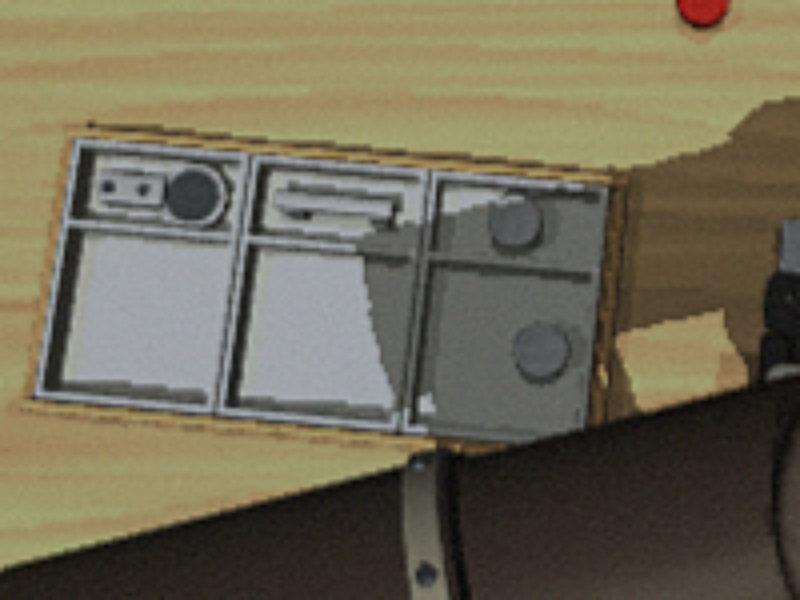

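Emit:
apply_moves --commands '[{"grip": 0.2, "slide": [0.001, 0.002, 0.06], "roll": 0}, {"grip": 0.2, "slide": [0.001, 0.002, 0.092], "roll": 0}, {"grip": 0.2, "slide": [0.001, 0.002, 0.092], "roll": 0}, {"grip": 0.9, "slide": [0.001, 0.002, 0.092], "roll": 0}, {"grip": 0.9, "slide": [0.001, 0.002, 0.092], "roll": 0}]'

```text
time_s: 7.68
tcp_pos: [0.4295, -0.0906, 0.0068]
eef_rot: [-179.9, 0.0, -95.3]
contact_force: [-0.1, -0.0, 0.0]
gripper_width: 0.0554
```

Emit:
apply_moves --commands '[{"grip": 0.9, "slide": [0, 0, 0], "roll": 0}, {"grip": 0.9, "slide": [0, 0, 0], "roll": 0}, {"grip": 0.9, "slide": [0, 0, 0], "roll": 0}, {"grip": 0.9, "slide": [0, 0, -0.03], "roll": 0}, {"grip": 0.9, "slide": [0, 0, -0.09], "roll": 0}]'

```text
time_s: 8.3
tcp_pos: [0.4263, -0.0914, 0.0947]
eef_rot: [179.7, -0.1, -95.3]
contact_force: [2.0, -0.1, -0.2]
gripper_width: 0.0313
```

```bash
python3 go.py .51 .1077 .10 -95.3
```

```text
t 8.3 tcp [ 0.4263 -0.0914  0.0947] rot [ 1.7967e+02 -1.0000e-01 -9.5320e+01] w 0.0313 j [ 14.    6.  -38.4  -0.  -46.  -19.3]
slide -0.206 -0.0648 -0.0053 roll -0.0 dist 0.216
```

Emit:
apply_moves --commands '[{"grip": 0.9, "slide": [-0.206, -0.063, -0.006], "roll": 0}, {"grip": 0.9, "slide": [-0.206, -0.063, -0.006], "roll": 0}, {"grip": 0.9, "slide": [-0.206, -0.063, -0.006], "roll": 0}, {"grip": 0.9, "slide": [-0.206, -0.063, -0.006], "roll": 0}, {"grip": 0.9, "slide": [-0.206, -0.063, -0.006], "roll": 0}]'

```text
time_s: 8.93
tcp_pos: [0.5105, 0.1098, 0.101]
eef_rot: [180.0, -0.0, -95.2]
contact_force: [-0.6, 0.2, -0.7]
gripper_width: 0.031
```

Emit:
apply_moves --commands '[{"grip": 0.9, "slide": [0, 0, 0], "roll": 0}, {"grip": 0.9, "slide": [0, 0, 0], "roll": 0}]'

```text
time_s: 9.18
tcp_pos: [0.5095, 0.1071, 0.1014]
eef_rot: [180.0, -0.0, -95.4]
contact_force: [-0.3, 0.1, 0.0]
gripper_width: 0.031
```

```bash
python3 go.py .51 .1077 .0175 -95.3
```

```text
t 9.18 tcp [0.5095 0.1071 0.1014] rot [ 1.7997e+02 -2.0000e-02 -9.5370e+01] w 0.031 j [ 33.5  13.  -28.2  -0.  -48.8 -38.9]
slide -0.0006 -0.0004 0.0839 roll -0.1 dist 0.084
```

Emit:
apply_moves --commands '[{"grip": 0.9, "slide": [0, 0, 0.045], "roll": 0}, {"grip": 0.9, "slide": [0, 0, 0.07], "roll": 0}, {"grip": 0.9, "slide": [0, 0, 0.08], "roll": 0}, {"grip": 0.9, "slide": [0, 0, 0.0845], "roll": 0}, {"grip": 0.9, "slide": [0, 0, 0.0845], "roll": 0}]'

```text
time_s: 9.8
tcp_pos: [0.5105, 0.1083, 0.0176]
eef_rot: [-180.0, 0.0, -95.3]
contact_force: [0.1, 0.6, -0.3]
gripper_width: 0.0314
```

Emit:
apply_moves --commands '[{"grip": 0.9, "slide": [0, 0, 0.001], "roll": 0}, {"grip": 0.5, "slide": [0, 0, 0.001], "roll": 0}, {"grip": 0.5, "slide": [0, 0, 0.001], "roll": 0}, {"grip": 0.5, "slide": [0, 0, -0.03], "roll": 0}, {"grip": 0.5, "slide": [0, 0, -0.09], "roll": 0}]'

```text
time_s: 10.42
tcp_pos: [0.5086, 0.1074, 0.1062]
eef_rot: [179.8, -0.2, -95.3]
contact_force: [0.3, 1.6, 1.1]
gripper_width: 0.044
```

```bash
python3 go.py .602 -.3505 .10 -136
```

```text
t 10.43 tcp [0.5086 0.1074 0.1062] rot [179.75  -0.18 -95.31] w 0.044 j [ 33.6  12.8 -27.8  -0.  -49.8 -38.9]
slide 0.4473 -0.1354 0.0062 roll 40.7 dist 0.467
```

Emit:
apply_moves --commands '[{"grip": 0.2, "slide": [0.447, -0.136, 0.0], "roll": 40.7}, {"grip": 0.2, "slide": [0.447, -0.136, 0.0], "roll": 40.7}, {"grip": 0.2, "slide": [0.447, -0.136, 0.0], "roll": 40.7}, {"grip": 0.2, "slide": [0.447, -0.136, 0.0], "roll": 40.7}, {"grip": 0.2, "slide": [0.447, -0.136, 0.0], "roll": 40.7}]'

```text
time_s: 11.05
tcp_pos: [0.5733, -0.1999, 0.1073]
eef_rot: [-180.0, 0.0, -136.1]
contact_force: [2.1, 1.1, 0.6]
gripper_width: 0.07
```

```bash
python3 go.py .602 -.3505 .105 -136
```

```text
t 11.05 tcp [ 0.5733 -0.1999  0.1073] rot [-1.7997e+02  2.0000e-02 -1.3611e+02] w 0.07 j [ -0.8  20.  -17.    0.  -53.  -45.3]
slide 0.0838 -0.1284 0.0023 roll -0.1 dist 0.153
```

Emit:
apply_moves --commands '[{"grip": 0.2, "slide": [0.084, -0.128, 0.002], "roll": 0}, {"grip": 0.2, "slide": [0.084, -0.128, 0.002], "roll": 0}, {"grip": 0.2, "slide": [0.084, -0.128, 0.002], "roll": 0}, {"grip": 0.2, "slide": [0.084, -0.128, 0.002], "roll": 0}, {"grip": 0.2, "slide": [0.084, -0.128, 0.002], "roll": 0}]'

```text
time_s: 11.68
tcp_pos: [0.6012, -0.3478, 0.1048]
eef_rot: [180.0, -0.0, -136.0]
contact_force: [-1.0, 0.0, 0.5]
gripper_width: 0.07
```

```bash
python3 go.py .602 -.3505 .003 -136; python3 - <<'E'
from h import *
c=get_calibration("wrist"); p,d=capture("wrist"); cv2.imwrite("pics/w4.png",p[:,:,::-1])
W,u,v=cloud(d,c); m=(np.hypot(W[:,0]-.592,W[:,1]+.358)<.055)&(W[:,2]>.015)&(W[:,2]<.021)
A=W[m]; q=A[:,:2]-A[:,:2].mean(0); e=np.linalg.svd(q,full_matrices=False)[2][0]
print(m.sum(),A.mean(0).round(4),np.degrees(np.arctan2(e[1],e[0])),cv2.minAreaRect(A[:,:2].astype(np.float32)*1000))
m=(np.hypot(W[:,0]-.58,W[:,1]+.372)<.04)&(W[:,2]>.005)&(W[:,2]<.0145); print("cup",W[m].mean(0))
E
```

```text
t 11.68 tcp [ 0.6012 -0.3478  0.1048] rot [ 1.7997e+02 -1.0000e-02 -1.3602e+02] w 0.07 j [-14.   27.4  -5.2  -0.  -57.4 -32. ]
slide 0.0013 -0.0025 0.1018 roll -0.0 dist 0.102
1010 [ 0.6008 -0.3513  0.0181] 42.45437268720945 ((596.7616577148438, -354.6200866699219), (53.410709381103516, 19.614286422729492), 38.812286376953125)
cup [ 0.5740996  -0.37570954  0.01255593]
```

View pics/w4.png

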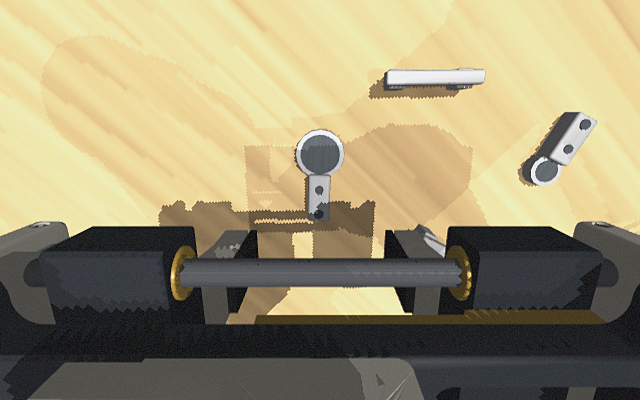

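Emit:
apply_moves --commands '[{"grip": 0.2, "slide": [0.002, -0.002, 0.06], "roll": 0}, {"grip": 0.3, "slide": [0.002, -0.002, 0.101], "roll": 0}, {"grip": 0.3, "slide": [0.002, -0.002, 0.101], "roll": 0}, {"grip": 1, "slide": [0.002, -0.002, 0.101], "roll": 0}, {"grip": 1, "slide": [0.002, -0.002, 0.101], "roll": 0}]' --grip_force 30

```text
time_s: 12.35
tcp_pos: [0.6019, -0.3506, 0.0048]
eef_rot: [-180.0, 0.0, -136.0]
contact_force: [-0.1, -0.2, 0.1]
gripper_width: 0.0466
```

Emit:
apply_moves --commands '[{"grip": 1, "slide": [0, 0, 0], "roll": 0}, {"grip": 1, "slide": [0, 0, 0], "roll": 0}, {"grip": 1, "slide": [0, 0, 0], "roll": 0}, {"grip": 1, "slide": [0, 0, 0], "roll": 0}]'

```text
time_s: 12.85
tcp_pos: [0.6014, -0.3512, 0.0041]
eef_rot: [-180.0, -0.0, -136.0]
contact_force: [-0.5, -0.2, 1.6]
gripper_width: 0.0178
```

```bash
python3 go.py .5291 .3127 .105 -95.3
```

```text
t 12.85 tcp [ 0.6014 -0.3512  0.0041] rot [-180.     -0.   -136.01] w 0.0178 j [-14.3  33.5  -9.8   0.  -46.7 -31.7]
slide -0.4091 0.5279 -0.1009 roll -40.7 dist 0.675
```

Emit:
apply_moves --commands '[{"grip": 1, "slide": [0, 0, -0.03], "roll": 0}, {"grip": 1, "slide": [0, 0, -0.08], "roll": 0}, {"grip": 1, "slide": [-0.409, 0.528, -0.101], "roll": -40.7}, {"grip": 1, "slide": [-0.409, 0.528, -0.101], "roll": -40.7}, {"grip": 1, "slide": [-0.409, 0.528, -0.101], "roll": -40.7}]'

```text
time_s: 13.48
tcp_pos: [0.5806, -0.1633, 0.0899]
eef_rot: [-180.0, 0.0, -103.5]
contact_force: [1.2, 0.0, -1.5]
gripper_width: 0.0178
```

```bash
python3 go.py .5291 .3127 .105 -95.3
```

```text
t 13.47 tcp [ 0.5806 -0.1633  0.0899] rot [-1.7999e+02  1.0000e-02 -1.0347e+02] w 0.0178 j [  2.8  20.7 -18.6  -0.  -50.7 -16.3]
slide -0.4509 0.1609 -0.0151 roll -8.2 dist 0.479
```

Emit:
apply_moves --commands '[{"grip": 1, "slide": [-0.451, 0.161, -0.015], "roll": -8.2}, {"grip": 1, "slide": [-0.451, 0.161, -0.015], "roll": -8.2}, {"grip": 1, "slide": [-0.451, 0.161, -0.015], "roll": -8.2}, {"grip": 1, "slide": [-0.451, 0.161, -0.015], "roll": -8.2}, {"grip": 1, "slide": [-0.451, 0.161, -0.015], "roll": -8.2}]'

```text
time_s: 14.1
tcp_pos: [0.5486, 0.1479, 0.0998]
eef_rot: [-180.0, 0.0, -95.6]
contact_force: [1.4, -0.0, -0.5]
gripper_width: 0.0174
```

```bash
python3 go.py .5291 .3127 .105 -95.3
```

```text
t 14.1 tcp [0.5486 0.1479 0.0998] rot [-1.7999e+02  1.0000e-02 -9.5570e+01] w 0.0174 j [ 34.8  17.2 -22.5  -0.  -50.4 -40.4]
slide -0.1622 0.0354 -0.0052 roll -0.3 dist 0.166
```

Emit:
apply_moves --commands '[{"grip": 1, "slide": [-0.162, 0.035, -0.005], "roll": -0.3}, {"grip": 1, "slide": [-0.162, 0.035, -0.005], "roll": -0.3}, {"grip": 1, "slide": [-0.162, 0.035, -0.005], "roll": -0.3}, {"grip": 1, "slide": [-0.162, 0.035, -0.005], "roll": -0.3}, {"grip": 1, "slide": [-0.162, 0.035, -0.005], "roll": -0.3}]'

```text
time_s: 14.72
tcp_pos: [0.5296, 0.3102, 0.1042]
eef_rot: [180.0, -0.0, -95.3]
contact_force: [-1.0, 0.5, -1.0]
gripper_width: 0.0179
```

Emit:
apply_moves --commands '[{"grip": 1, "slide": [0, 0, 0], "roll": 0}, {"grip": 1, "slide": [0, 0, 0], "roll": 0}]'

```text
time_s: 14.98
tcp_pos: [0.5303, 0.3095, 0.1047]
eef_rot: [180.0, -0.0, -95.4]
contact_force: [-0.4, -1.2, -1.0]
gripper_width: 0.0181
```

```bash
python3 go.py .5291 .3127 .0155 -95.3;  python3 - <<'E'
from h import *
c=get_calibration("wrist"); p,d=capture("wrist"); cv2.imwrite("pics/w5.png",p[:,:,::-1])
E
```

```text
t 14.97 tcp [0.5303 0.3095 0.1047] rot [180.    -0.   -95.35] w 0.0181 j [ 48.5  20.7 -16.2  -0.  -53.  -53.8]
slide -0.0031 0.0015 0.0892 roll -0.1 dist 0.089
```

View pics/w5.png

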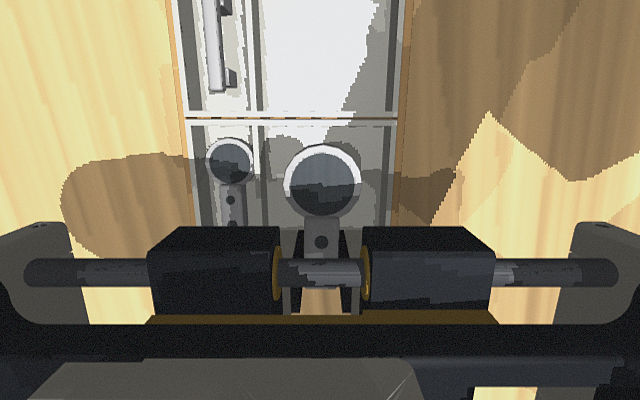

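Emit:
apply_moves --commands '[{"grip": 1, "slide": [-0.003, 0.001, 0.045], "roll": 0}, {"grip": 1, "slide": [-0.003, 0.001, 0.07], "roll": 0}, {"grip": 1, "slide": [-0.003, 0.001, 0.083], "roll": 0}, {"grip": 1, "slide": [-0.003, 0.001, 0.09], "roll": 0}, {"grip": 1, "slide": [-0.003, 0.001, 0.09], "roll": 0}]'

```text
time_s: 15.65
tcp_pos: [0.5298, 0.3138, 0.0151]
eef_rot: [-180.0, 0.0, -95.3]
contact_force: [0.4, -0.3, -1.0]
gripper_width: 0.0177
```

Emit:
apply_moves --commands '[{"grip": 1, "slide": [0, 0, 0.0005], "roll": 0}, {"grip": 0.6, "slide": [0, 0, 0.0005], "roll": 0}, {"grip": 0.6, "slide": [0, 0, 0.0005], "roll": 0}, {"grip": 0.6, "slide": [0, 0, -0.03], "roll": 0}, {"grip": 0.6, "slide": [0, 0, -0.09], "roll": 0}]'

```text
time_s: 16.27
tcp_pos: [0.528, 0.3124, 0.1034]
eef_rot: [179.8, -0.2, -95.3]
contact_force: [1.2, 2.0, 0.2]
gripper_width: 0.0351
```

```bash
python3 go.py .4775 -.3558 .11 -45.5; python3 - <<'E'
from h import *
c=get_calibration("wrist"); p,d=capture("wrist"); cv2.imwrite("pics/w6.png",p[:,:,::-1])
E
```

```text
t 16.27 tcp [0.528  0.3124 0.1034] rot [179.8   -0.23 -95.29] w 0.0351 j [ 48.8  20.9 -16.1  -0.  -53.3 -54.1]
slide 0.67 -0.0112 -0.0066 roll -49.8 dist 0.67
```

View pics/w6.png

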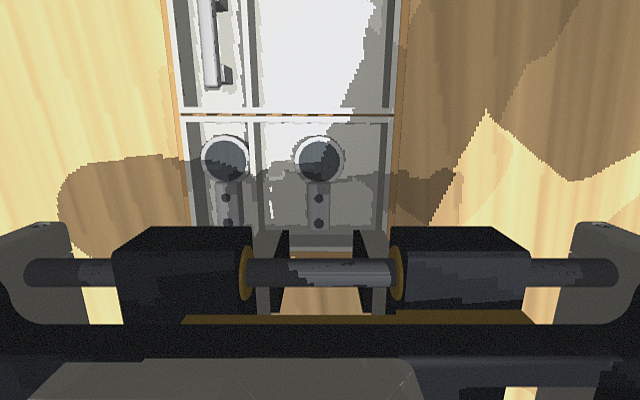

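Emit:
apply_moves --commands '[{"grip": 0.4, "slide": [0.67, -0.0112, -0.007], "roll": -49.8}, {"grip": 0.4, "slide": [0.67, -0.0112, -0.007], "roll": -49.8}, {"grip": 0.4, "slide": [0.67, -0.0112, -0.007], "roll": -49.8}, {"grip": 0.4, "slide": [0.67, -0.0112, -0.007], "roll": -49.8}, {"grip": 0.4, "slide": [0.67, -0.0112, -0.007], "roll": -49.8}]'

```text
time_s: 16.95
tcp_pos: [0.5063, 0.0048, 0.1084]
eef_rot: [-179.9, -0.0, -45.1]
contact_force: [1.3, -1.3, 0.1]
gripper_width: 0.0522
```

```bash
python3 go.py .4775 -.3558 .11 -45.5
```

```text
t 16.95 tcp [0.5063 0.0048 0.1084] rot [-1.7992e+02 -4.0000e-02 -4.5140e+01] w 0.0522 j [ 22.8  11.2 -29.6   0.  -49.2  22. ]
slide 0.2353 0.2748 -0.0016 roll 0.4 dist 0.362
```

Emit:
apply_moves --commands '[{"grip": 0.4, "slide": [0.235, 0.275, -0.002], "roll": 0}, {"grip": 0.4, "slide": [0.235, 0.275, -0.002], "roll": 0}, {"grip": 0.4, "slide": [0.235, 0.275, -0.002], "roll": 0}, {"grip": 0.4, "slide": [0.235, 0.275, -0.002], "roll": 0}, {"grip": 0.4, "slide": [0.235, 0.275, -0.002], "roll": 0}]'

```text
time_s: 17.58
tcp_pos: [0.4792, -0.3071, 0.1101]
eef_rot: [-180.0, -0.1, -45.5]
contact_force: [1.7, -0.2, 0.4]
gripper_width: 0.0525
```

```bash
python3 go.py .4775 -.3558 .11 -45.5
```

```text
t 17.57 tcp [ 0.4792 -0.3071  0.1101] rot [-1.7996e+02 -7.0000e-02 -4.5460e+01] w 0.0525 j [-13.   16.6 -21.7   0.  -51.6  57.5]
slide 0.0335 0.0354 0.0001 roll 0.0 dist 0.049
```

Emit:
apply_moves --commands '[{"grip": 0.4, "slide": [0.0335, 0.0355, 0], "roll": 0}, {"grip": 0.4, "slide": [0.0335, 0.0355, 0], "roll": 0}, {"grip": 0.4, "slide": [0.0335, 0.0355, 0], "roll": 0}]'

```text
time_s: 17.95
tcp_pos: [0.4772, -0.3537, 0.1095]
eef_rot: [-180.0, 0.0, -45.5]
contact_force: [-0.6, 1.2, 0.0]
gripper_width: 0.0524
```

```bash
python3 go.py .4775 -.3558 .008 -45.5; python3 - <<'E'
from h import *
c=get_calibration("wrist"); p,d=capture("wrist"); cv2.imwrite("pics/w7.png",p[:,:,::-1])
W,u,v=cloud(d,c); m=(np.hypot(W[:,0]-.4775,W[:,1]+.3558)<.045)&(W[:,2]>.0275)&(W[:,2]<.037)
A=W[m]; q=A[:,:2]-A[:,:2].mean(0); e=np.linalg.svd(q,full_matrices=False)[2][0]
print(m.sum(),A.mean(0).round(4),np.degrees(np.arctan2(e[1],e[0])),cv2.minAreaRect(A[:,:2].astype(np.float32)*1000))
E
```

```text
t 17.95 tcp [ 0.4772 -0.3537  0.1095] rot [-1.800e+02  1.000e-02 -4.553e+01] w 0.0524 j [-17.7  18.8 -18.5  -0.  -52.7  62.2]
slide 0.0017 0.0012 0.1015 roll -0.0 dist 0.101
1001 [ 0.4778 -0.3565  0.032 ] 134.68027213007338 ((476.96435546875, -355.46533203125), (9.344244003295898, 69.9198989868164), 44.85492706298828)
```

View pics/w7.png

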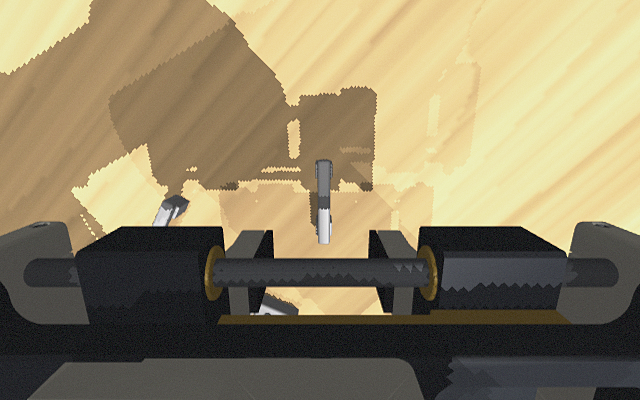

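Emit:
apply_moves --commands '[{"grip": 0.4, "slide": [0.0015, 0.001, 0.06], "roll": 0}, {"grip": 0.4, "slide": [0.0015, 0.001, 0.1015], "roll": 0}, {"grip": 0.4, "slide": [0.0015, 0.001, 0.1015], "roll": 0}, {"grip": 1, "slide": [0.0015, 0.001, 0.1015], "roll": 0}, {"grip": 1, "slide": [0.0015, 0.001, 0.1015], "roll": 0}]'

```text
time_s: 18.62
tcp_pos: [0.4795, -0.3557, 0.0104]
eef_rot: [-179.9, -0.2, -45.4]
contact_force: [-0.3, -0.2, 1.0]
gripper_width: 0.0379
```

Emit:
apply_moves --commands '[{"grip": 1, "slide": [0, 0, 0], "roll": 0}, {"grip": 1, "slide": [0, 0, 0], "roll": 0}, {"grip": 1, "slide": [0, 0, 0], "roll": 0}, {"grip": 1, "slide": [0, 0, 0], "roll": 0}]'

```text
time_s: 19.12
tcp_pos: [0.4779, -0.3557, 0.0084]
eef_rot: [-180.0, -0.0, -45.5]
contact_force: [-0.8, 0.2, 2.5]
gripper_width: 0.0099
```

```bash
python3 go.py .5176 .1893 .11 -95.3
```

```text
t 19.12 tcp [ 0.4779 -0.3557  0.0084] rot [-1.800e+02 -2.000e-02 -4.547e+01] w 0.0099 j [-17.9  26.  -23.6   0.  -40.4  62.4]
slide -0.3607 -0.4104 -0.1016 roll 49.8 dist 0.556
```

Emit:
apply_moves --commands '[{"grip": 1, "slide": [0, 0, -0.03], "roll": 0}, {"grip": 1, "slide": [0, 0, -0.09], "roll": 0}, {"grip": 1, "slide": [-0.3607, -0.4104, -0.102], "roll": 49.8}, {"grip": 1, "slide": [-0.3607, -0.4104, -0.102], "roll": 49.8}, {"grip": 1, "slide": [-0.3607, -0.4104, -0.102], "roll": 49.8}]'

```text
time_s: 19.75
tcp_pos: [0.4908, -0.1861, 0.102]
eef_rot: [-180.0, 0.0, -74.7]
contact_force: [1.0, 0.4, -0.5]
gripper_width: 0.0094
```

```bash
python3 go.py .5176 .1893 .11 -95.3
```

```text
t 19.75 tcp [ 0.4908 -0.1861  0.102 ] rot [-179.99    0.    -74.73] w 0.0094 j [  0.7  13.3 -27.7  -0.  -49.   14.6]
slide -0.3551 -0.1247 -0.008 roll 20.6 dist 0.376
```

Emit:
apply_moves --commands '[{"grip": 1, "slide": [-0.355, -0.125, -0.008], "roll": 20.6}, {"grip": 1, "slide": [-0.355, -0.125, -0.008], "roll": 20.6}, {"grip": 1, "slide": [-0.355, -0.125, -0.008], "roll": 20.6}, {"grip": 1, "slide": [-0.355, -0.125, -0.008], "roll": 20.6}, {"grip": 1, "slide": [-0.355, -0.125, -0.008], "roll": 20.6}]'

```text
time_s: 20.38
tcp_pos: [0.5104, 0.1101, 0.1083]
eef_rot: [-180.0, 0.0, -95.0]
contact_force: [1.5, -0.5, -0.9]
gripper_width: 0.0097
```

```bash
python3 go.py .5176 .1893 .11 -95.3
```

```text
t 20.38 tcp [0.5104 0.1101 0.1083] rot [-180.      0.    -94.96] w 0.0097 j [ 33.7  12.6 -27.6  -0.  -49.8 -38.7]
slide -0.0795 -0.0003 -0.0017 roll 0.3 dist 0.08
```

Emit:
apply_moves --commands '[{"grip": 1, "slide": [-0.0795, 0, 0], "roll": 0.3}, {"grip": 1, "slide": [-0.0795, 0, 0], "roll": 0.3}, {"grip": 1, "slide": [-0.0795, 0, 0], "roll": 0.3}, {"grip": 1, "slide": [-0.0795, 0, 0], "roll": 0.3}]'

```text
time_s: 20.88
tcp_pos: [0.5172, 0.1862, 0.1079]
eef_rot: [179.9, -0.0, -95.3]
contact_force: [-0.4, 0.3, -0.8]
gripper_width: 0.0097
```

```bash
python3 go.py .5176 .1893 .019 -95.3;  python3 - <<'E'
from h import *
c=get_calibration("wrist"); p,d=capture("wrist"); cv2.imwrite("pics/w8.png",p[:,:,::-1])
E
```

```text
t 20.88 tcp [0.5172 0.1862 0.1079] rot [ 1.7995e+02 -4.0000e-02 -9.5300e+01] w 0.0097 j [ 40.2  15.1 -24.2  -0.  -50.8 -45.5]
slide -0.0031 -0.0001 0.0889 roll -0.0 dist 0.089
```

View pics/w8.png

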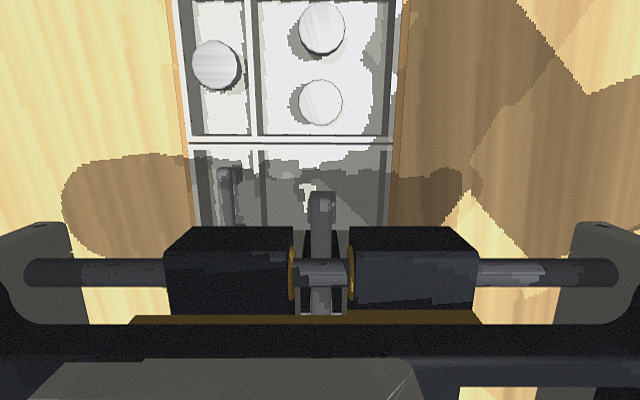

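Emit:
apply_moves --commands '[{"grip": 1, "slide": [-0.003, 0, 0.045], "roll": 0}, {"grip": 1, "slide": [-0.003, 0, 0.07], "roll": 0}, {"grip": 1, "slide": [-0.003, 0, 0.083], "roll": 0}, {"grip": 1, "slide": [-0.003, 0, 0.0885], "roll": 0}, {"grip": 1, "slide": [-0.003, 0, 0.0885], "roll": 0}]'

```text
time_s: 21.55
tcp_pos: [0.5183, 0.1902, 0.0201]
eef_rot: [-180.0, 0.0, -95.3]
contact_force: [0.0, 0.3, -0.1]
gripper_width: 0.0097
```

```bash
python3 go.py .5176 .1893 .0188 -95.3
```

```text
t 21.55 tcp [0.5183 0.1902 0.0201] rot [-1.7997e+02  2.0000e-02 -9.5280e+01] w 0.0097 j [ 40.5  21.9 -28.9   0.  -39.2 -45.8]
slide 0.0009 0.0006 0.0013 roll 0.0 dist 0.002
```

Emit:
apply_moves --commands '[{"grip": 1, "slide": [0, 0, 0.001], "roll": 0}, {"grip": 1, "slide": [0, 0, 0.001], "roll": 0}, {"grip": 0.7, "slide": [0, 0, 0.001], "roll": 0}, {"grip": 0.7, "slide": [0, 0, 0.001], "roll": 0}, {"grip": 0.7, "slide": [0, 0, -0.03], "roll": 0}]'

```text
time_s: 22.18
tcp_pos: [0.5165, 0.1893, 0.0482]
eef_rot: [179.8, -0.2, -95.3]
contact_force: [0.7, 0.6, 0.8]
gripper_width: 0.0256
```

Emit:
apply_moves --commands '[{"grip": 0.7, "slide": [0, 0, -0.06], "roll": 0}, {"grip": 0.7, "slide": [0, 0, -0.12], "roll": 0}, {"grip": 0.5, "slide": [-0.2, 0, -0.15], "roll": 0}, {"grip": 0.5, "slide": [-0.25, 0, -0.15], "roll": 0}, {"grip": 0.5, "slide": [-0.3, 0, -0.15], "roll": 0}]'

```text
time_s: 22.8
tcp_pos: [0.5352, 0.3776, 0.1919]
eef_rot: [-179.9, 0.1, -95.3]
contact_force: [0.9, 0.1, -0.6]
gripper_width: 0.0432
```

Emit:
apply_moves --commands '[{"grip": 0.5, "slide": [-0.18, 0, 0], "roll": 0}, {"grip": 0.5, "slide": [-0.18, 0, 0], "roll": 0}, {"grip": 0.5, "slide": [-0.18, 0, 0], "roll": 0}, {"grip": 0.5, "slide": [-0.18, 0, 0], "roll": 0}]'

```text
time_s: 23.3
tcp_pos: [0.5505, 0.5583, 0.188]
eef_rot: [179.9, -0.1, -95.1]
contact_force: [-0.3, -0.5, -1.0]
gripper_width: 0.0439
```

```bash
python3 - <<'E'
from h import *
print(get_state()["time_s"],get_state()["tcp_pos"])
for n in ["top","scene"]:
    c=get_calibration(n); p,d=capture(n)
    W,u,v=cloud(d,c)
    if n=="top": cv2.imwrite("pics/t9.png",cv2.resize(p[120:300,150:490,::-1],None,fx=2.3,fy=2.3,interpolation=cv2.INTER_CUBIC))
    else: cv2.imwrite("pics/s9.png",cv2.resize(p[130:310,130:470,::-1],None,fx=2.3,fy=2.3,interpolation=cv2.INTER_CUBIC))
    a=np.radians(-5.3); R=np.array([[np.cos(a),-np.sin(a)],[np.sin(a),np.cos(a)]])
    for k,o,lo,hi in [("knob",(.5078,.0838),.034,.045),("pull",(.5176,.1893),.034,.046),("hinge",(.5274,.2948),.0165,.033)]:
        Q=(W[:,:2]-o)@R; m=(abs(Q)<.044).all(1)&(W[:,2]>lo)&(W[:,2]<hi)
        if k=="knob":
            for s in (1,-1):
                mm=m&(s*Q[:,1]>0); print(n,k,s,mm.sum(),Q[mm].mean(0).round(4),np.median(W[mm,2]).round(4))
        else: print(n,k,m.sum(),Q[m].mean(0).round(4),"lo",Q[m].min(0).round(3),"hi",Q[m].max(0).round(3),np.median(W[m,2]).round(4))
import m
p,d=capture("top"); 
try: m.meas("top",p,d,get_calibration("top"))
except Exception as e: print(e)
E
```

```text
23.3 [0.55054009 0.558318   0.18798934]
top knob 1 152 [0.0007 0.0239] 0.0406
top knob -1 146 [-0.0002 -0.0234] 0.0404
top pull 138 [0.0002 0.0007] lo [-0.005 -0.033] hi [0.007 0.036] 0.0422
top hinge 363 [ 0.0007 -0.0052] lo [-0.019 -0.037] hi [0.02  0.038] 0.0243
scene knob 1 105 [0.0028 0.0234] 0.0389
scene knob -1 104 [ 0.0014 -0.0236] 0.0389
scene pull 115 [ 0.002  -0.0009] lo [-0.007 -0.033] hi [0.007 0.037] 0.0403
scene hinge 241 [ 0.0029 -0.0035] lo [-0.019 -0.037] hi [0.022 0.037] 0.0223
top knobA 0 mean [nan nan] circ [0. 0.] 0.0 rect 0.0 0.0 0.0 0.0 z nan
top knobB 0 mean [nan nan] circ [0. 0.] 0.0 rect 0.0 0.0 0.0 0.0 z nan
top sq 190 mean [ 0.5651 -0.0936] circ [565.5 -93.6] 21.5 rect 565.0 -93.5 32.0 32.2 z 0.0305
index 0 is out of bounds for axis 0 with size 0m.py:10: RuntimeWarning: Mean of empty slice.
  print(n,k,len(P),"mean",P[:,:2].mean(0).round(4),"circ",np.round(ci,1),round(r,1),"rect",round(cx,1),round(cy,1),round(w,1),round(h,1),"z",np.median(P[:,2]).round(4))
  ret = um.true_divide(
  return _methods._mean(a, axis=axis, dtype=dtype,
  ret = ret.dtype.type(ret / rcount)
m.py:13: RuntimeWarning: Mean of empty slice.
  q=P[:,:2]-P[:,:2].mean(0); ev=np.linalg.svd(q,full_matrices=False)[2][0]
```

View pics/t9.png

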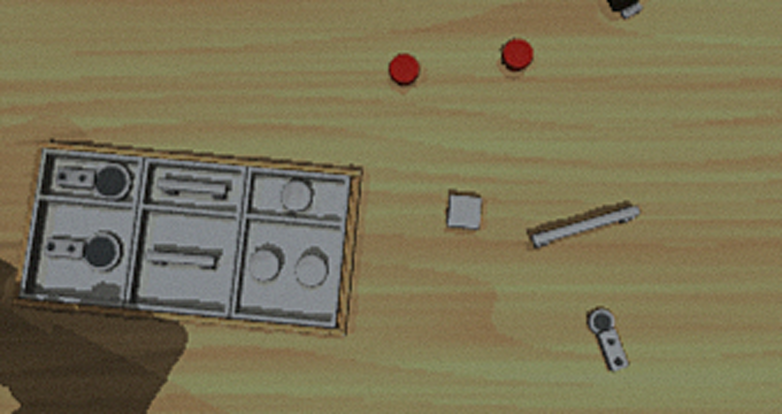

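View pics/s9.png

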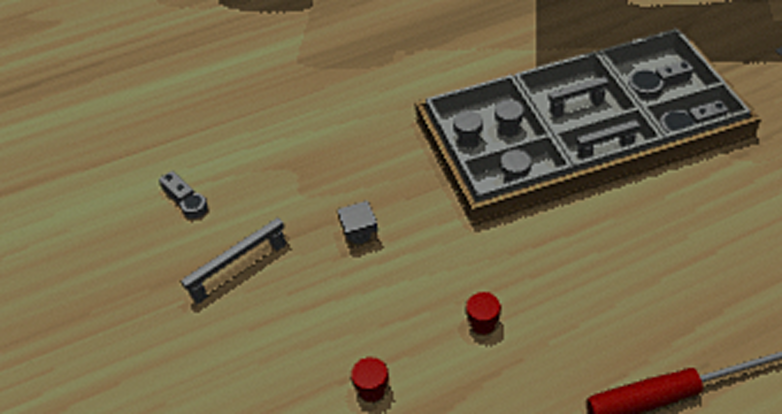

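All four fittings stand upright in their pockets: the knobs at crop (266,264) and (311,268), the pull at (184,257) and the hinge at (84,249). The look-alikes appear where they were, and the arm is clear, so I'm handing in.

```bash
python3 -c "
from plant import *
print(close_job())"
```

```text
the job is handed in; nothing more can be done
None
```

I placed both grey round knobs, the short pull and the large-cup hinge in their matching pockets and handed the job in at about 23 s; no verdict was reported.

**Placement:** The last top and scene views agree to within about 3 mm.

| Fitting | Position in its pocket | Top surface above the bench |
|---|---|---|
| Round knobs | y about +24 and -23 mm, x within 3 mm of centre | about 40 mm |
| Short pull | within about 2 mm of centre | about 41 mm |
| Large-cup hinge | in the middle of its pocket, about 5 mm or more clear of the walls (its origin about 6 mm off centre) | about 23 mm |

These heights match each part resting on the pocket floor. All four stand or lie the right way up, and the gripper is clear of them.

**Look-alikes:** The square knob measured unchanged, to within 0.1 mm. I checked the long pull and small-cup hinge only by eye in the final pictures, because the numeric re-check stopped with an error on the places I had emptied. They look unmoved, as do the red knobs.

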